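# Clip, read and release a glaze colour plate

### The job

Take a colour reading of the blue glazed plate on the white reader: swing the spring clip round by its red knob until its blade stands square across the plate's near edge and its orange foot presses on the plate, let go and, with the plate clipped, press the green button on the grey trigger box fully down. Then swing the clip back well clear of the plate and let go, leaving the plate lying where it was and everything else undisturbed.

Things in the scene. Friction and masses are not known exactly. Their poses are not given: they have to be found in the camera images.
- stage: White flatbed colour reader, fixed block 200 (x) x 240 (y) x 30 mm; origin at the centre of its underside, x from its side near the robot to the far side, y left. Dark 5 mm high fences stand on it just beyond the plate's far (+x) long edge and its left (+y) end; the plate's near edge and right end are open.
- clip_pivot (a point): Axis of the brass pivot screw of the clip, at the height of the blade's top face (12.5 mm above the reader's top); at (-35, 20, 42.5) mm in the reader's frame. The screw head stands 4 mm above this.
- clip_swing (a joint): Swing of the clip about its upright pivot screw (rad), growing anticlockwise from above; stops at -0.25 and 1.75. 0: blade along the reader's -y, off the plate; 1.57: along +x, square across the plate's near edge. The foot meets the edge at about 0.8; above 1.2 is on the plate and square enough, below 0.6 well clear. Stays where left (0.05 N m friction); riding up takes about 5 N at the knob.
- clip_blade: Spring clip: flat steel blade 100 x 16 x 2.5 mm with a round orange foot 24 mm across under its end and an upright red knob. Origin on the pivot axis at the height of the reader's top; x runs along the blade from the pivot to the foot, z up. The blade's top face is 12.5 mm above the reader's top. The blade springs up by 2 mm at the foot when it rides on the plate, and presses it with about 2 N.
- clip_knob (a point): Centre of the top of the red knob, an upright cylinder 14 mm in diameter and 28 mm tall that stands on the blade 55 mm from the pivot axis. Its top is 40.5 mm above the reader's top. The knob turns with the clip.
- clip_foot (a point): Centre of the underside of the orange foot, 80 mm from the pivot axis, 4 mm above the reader's top when off the plate.
- plate: Blue glazed ceramic plate 50 (x) x 90 (y) x 6 mm, loose, lying flat on the reader within 6 mm of the two fences; origin at the centre of its underside. It should stay there.
- read_button (a joint): Travel of the green button, m: 0 up, 0.006 fully down; springs back. About 5 N holds it fully down; it counts as pressed beyond 0.0045.
- read_button_top (a point): Centre of the top face of the green round button (28 mm across) on the grey trigger box (100 x 80 x 40 mm, fixed to the table). It is pressed straight down.
- puck: White reference puck, 36 mm in diameter, 12 mm high, loose, on the left part of the reader; origin at the centre of its underside. Not to be disturbed.
- pot_a: Finished candle in a blue beaded pot, 103 mm across, 86 mm high with its wooden wick, loose bystander; origin at the centre of its underside.
- pot_b: Another such candle, loose bystander.
- wick_tray: Yellow open tray 100 x 160 x 30 mm with wooden wicks, loose bystander; origin at the centre of its underside.
- spare_plates: Stack of three spare colour plates 50 x 90 x 18 mm, loose bystander; origin at the centre of its underside.
- screwdriver: Screwdriver lying on the table, loose bystander; origin under its middle.
Things that resemble listed ones, but are neither listed nor needed, are in the scene too. Of the things that look like the part that bears read_button, the largest one is meant.

How it is judged:
By the outcome, as a careful person would: the job done as asked, in the order asked, and still so for the second after the job is handed in, with the robot touching nothing.
It also fails if it takes over 64 s, if anything falls off the work surface, if the arm or the gripper's body presses on something with over 40 N, if the wrist force passes 120 N, or if a joint passes its speed limit or range.

### The arm

A 6-joint arm with a two-finger parallel gripper is mounted at the origin on the work surface. World frame = base frame: x ahead of the robot, y to its left, z up, the work surface at z = 0. Lengths are in mm, angles in rad, forces in N, time in s.
With the tool pointing down it reaches from about 275 to 875 mm from the base axis. Payload 12.5 kg.
Tool frame: the origin (TCP) lies at the very end of the fingers, on their centre line; the grasp point (between the pads) lies 19 mm behind it; z points along the fingers, y is the line along which they close (so a half turn about z gives the same grasp; the last joint's range is limited). The gripper opens to 85 mm and grips with 20 to 120 N. Pads are 22 mm wide; open, the fingers measure 114 mm over their backs; the gripper's body (76 mm by 85 mm) begins 54 mm behind the grasp point. The pads swing forward as they close: fully open they stand 13 mm farther back than shut.
Start: joints at [1.057, 0.351, 1.652, -0, 1.139, -0.085], TCP at [228.647, 500.205, 231.29] pointing down, gripper open.
Joint ranges: [-2.75, 2.75], [-0.79, 2.1], [0.01, 2.65], [-1.57, 4.71], [0.07, 3.14], [-2.87, 2.87]. Speed limits (rad/s): [2.22, 2.22, 2.79, 3.14, 3.14, 3.14].

### API

Orientations are given as [roll, pitch, yaw] about the fixed x, y, z axes, in that order (R = Rz(yaw) Ry(pitch) Rx(roll)).
In Python, from cell import env, imaging gives the robot as it stands. The module is installed in compiled form; this text tells all that it offers.
- The arm moves only by the tool jog_arm, never from a script. Its argument "rows" is a list of rows, each a list of 4 numbers: the shift along the tool's x, y, z as a fraction of full scale, then the turn about the tool's z as a fraction of full scale. A call has 1 to 12 rows; each row is the pose to reach, as a shift and turn from the pose commanded when the call began, along the tool's axes at that moment; what a row does not reach only later rows make up. Full scale, the value 1, is 500 mm for a shift and 2 rad for a turn. A row lasts 1/10 s, in which the tool goes at most 50 mm and 8.59 degrees, less where a joint would pass 70% of its speed; a pose out of reach is approached as far as the arm can. A call with a number of a shift or a turn outside -1 to 1 is refused whole. A call with a gripper value outside its range is refused whole. "gripper" is the opening, from 0 (shut) to 1 (fully open), set as the call begins (left out, the last holds). The fingers move at their own pace and stop on an object; "squeeze" is the grip in N (left out, the last holds). Time passes only in rows, so rows that repeat a pose let the fingers close. It gives the time, the measured TCP pose, the force, the opening and the grip force at its end, in the units of the state.
- env.state(): the state, without advancing time (a new reading comes with each control period).
- imaging.snapshot(name): name is "scene" or "top" or "wrist"; returns the picture (400x640x3 uint8, blue, green, red); there is no depth.
- imaging.get_calibration(name): a dict with "fx", "fy", "cx", "cy" (pixels), "k1" (the pictures are not rectified: a ray, as slopes to the right and down, at radius r is drawn at 1 + k1 r^2 times it, then the intrinsics apply), "R" (3x3) and "t" (3): a world point X has camera coordinates R X + t. Camera axes: x right, y down, z forward; pixel columns grow to the right and rows downward; lengths in mm; the calibration is good to about 2 mm. A picture is of the moment at which its call begins: read the wrist's pose just before it. get_calibration takes no time and is no camera call; for the wrist camera it gives the pose at the moment of the call.
- env.job_done(): hands the job in; it is judged then, once.
The state is a dict: "time_s": time; "joint_pos": joint angles; "joint_vel": joint speeds; "effort": joint torques, N m; "tool_pos": TCP position; "tcp_rot": TCP orientation; "contact_force": force on the tool from outside, world axes, zero at the start; "torque": the same for the moment, N m; "opening": finger opening in mm; "grip_force": force on a finger pad.
Only numpy, scipy, OpenCV 4.12 (cv2) and the standard library are available. Lean on these libraries where they do the work, as an engineer would, in place of code of your own. Each camera call takes 0.05 s, during which the arm holds its last target. There are 200 camera calls.

## Working session

There is one attempt and no reset: what is moved stays moved. The work goes in short steps, Python scripts to look and compute and a tool call to move; the robot and the scene stay as the last step left them, time stands still between calls to the robot, and variables do not carry over. Pictures are saved under pics/ and viewed, at most 10 in all, crops included, and the job is handed in when it is done.

Besides the shell and the picture viewer there is one more tool, called after ">>>" by a JSON object that holds its "api" and its "payload". jog_arm: Moves the arm, as the interface text tells. Its arguments: {"type":"object","properties":{"rows":{"type":"array","items":{"type":"array","items":{"type":"number"}}},"gripper":{"type":"number"},"squeeze":{"type":"number"}},"required":["rows"]}

```bash
mkdir -p pics; cat > h.py <<'E'
import numpy as np, cv2
from cell import env, imaging
def ray(c,u,v):
    p=np.array([[[(u-c["cx"])/c["fx"],(v-c["cy"])/c["fy"]]]],float)
    d=p[0,0]; s=d.copy()
    for _ in range(20): s=d/(1+c["k1"]*(s@s))
    R=np.array(c["R"]);t=np.array(c["t"])
    return -R.T@t, R.T@np.array([s[0],s[1],1])
def onplane(c,u,v,z):
    o,d=ray(c,u,v); return o+d*(z-o[2])/d[2]
def proj(c,X):
    p=np.array(c["R"])@np.array(X,float)+np.array(c["t"]); s=p[:2]/p[2]; s=s*(1+c["k1"]*(s@s))
    return c["fx"]*s[0]+c["cx"],c["fy"]*s[1]+c["cy"]
E
python3 - <<'E'
from h import *
for n in ("scene","top"):
    im=imaging.snapshot(n); cv2.imwrite(f"pics/{n}0.png",im); c=imaging.get_calibration(n); print(n,c)
print(env.state())
E
```

```text
scene {'fx': 383.1375120956995, 'fy': 383.1375120956995, 'cx': 316.01398938366196, 'cy': 199.81306911367827, 'k1': -0.07938075281699725, 'R': array([[ 0.6126419 ,  0.79035604, -0.00268864],
       [ 0.54146997, -0.42219188, -0.72702427],
       [-0.57574315,  0.44394971, -0.68660649]]), 't': array([-288.56983212, -208.66203365, 1444.78761265])}
top {'fx': 365.72734007150325, 'fy': 365.72734007150325, 'cx': 323.38756721631745, 'cy': 198.1562130986786, 'k1': 0.016802055386191807, 'R': array([[ 0.01902333, -0.99978331,  0.00845216],
       [-0.99747663, -0.01955642, -0.06824895],
       [ 0.06839945, -0.00713251, -0.99763252]]), 't': array([ -4.59859919, 478.89978184, 964.45548929])}
{'time_s': 0.1, 'joint_pos': array([ 1.05742917e+00,  3.51168760e-01,  1.65235964e+00,  1.33055724e-06,
        1.13908503e+00, -8.46323231e-02]), 'joint_vel': array([-0.00146836, -0.00172323, -0.00261668,  0.00033205,  0.00031111,
       -0.00137297]), 'effort': array([ 1.94892324e-03, -5.06837654e+01, -2.91871440e+01, -3.79205744e-05,
        2.67751275e-03,  2.42561964e-05]), 'tool_pos': array([228.49413263, 499.96747834, 230.81987035]), 'tcp_rot': array([-3.14057563e+00, -8.74915389e-05,  2.71285722e+00]), 'contact_force': array([ 0.94967674, -0.13001065, -0.03607131]), 'torque': array([-0.06302806, -0.00482645,  0.00356358]), 'grip_force': 0.0, 'opening': 85.57788332983192}
```

View pics/top0.png

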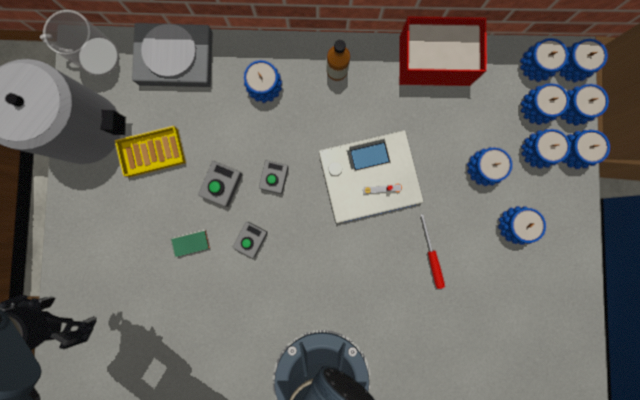

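View pics/scene0.png

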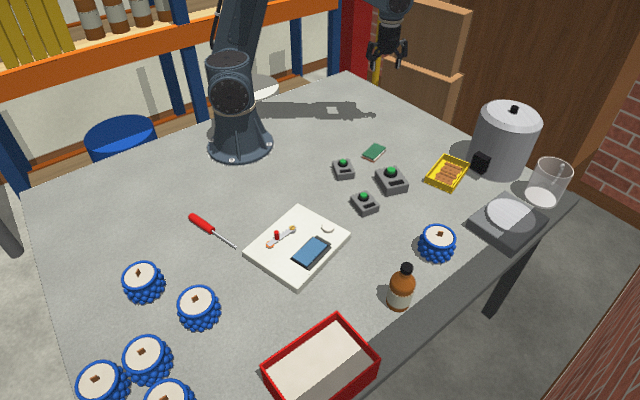

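The top view has three trigger boxes at (220,184), (273,177) and (250,240). The one at (220,184) is the largest. The reader is at (370,177), with the plate at (369,155) and the clip at (383,189). I'll check the boxes and the clip in one enlarged crop.

```bash
python3 - <<'E'
from h import *
im=cv2.imread("pics/top0.png"); c=imaging.get_calibration("top")
a=cv2.resize(im[155:260,195:300],None,fx=3.8,fy=3.8,interpolation=cv2.INTER_CUBIC)
b=cv2.resize(im[125:230,315:430][:, :],None,fx=3.4,fy=3.8,interpolation=cv2.INTER_CUBIC)
cv2.imwrite("pics/crop1.png",np.hstack([a,b]))
hsv=cv2.cvtColor(im,cv2.COLOR_BGR2HSV)
def comps(m,lo=5):
    n,l,s,ce=cv2.connectedComponentsWithStats(m)
    return [(s[i,4],ce[i],l==i) for i in range(1,n) if s[i,4]>=lo]
g=cv2.inRange(hsv,(45,120,60),(75,255,255))
for A,ce,_ in comps(g): print("green",A,ce.round(1),onplane(c,*ce,46).round(1))
r=cv2.inRange(hsv,(0,120,80),(9,255,255))|cv2.inRange(hsv,(172,120,80),(180,255,255))
for A,ce,_ in comps(r,2):
    if 320<ce[0]<425 and 120<ce[1]<225: print("red",A,ce.round(1),onplane(c,*ce,65).round(1))
w=cv2.inRange(hsv,(0,0,170),(180,60,255)); w[:, :300]=0;w[:,430:]=0;w[:115]=0
A,ce,m=max(comps(w),key=lambda q:q[0])
h=cv2.convexHull(cv2.findContours(m.astype(np.uint8),0,2)[0][0])
q=cv2.minAreaRect(h); print(q)
for p in cv2.boxPoints(q): print(p,onplane(c,*p,30).round(1))
ap=cv2.approxPolyDP(h,4,True)[:,0]
for p in ap: print("ap",p,onplane(c,*p,30).round(1))
d=cv2.inRange(hsv,(95,80,50),(115,255,255)); d[:125]=0;d[230:]=0;d[:,:315]=0;d[:,:]=d;d[:,430:]=0
for A,ce,_ in comps(d): print("blue",A,ce.round(1),onplane(c,*ce,36).round(1))
E
```

```text
green 67 [271.1 178.9] [524.5 142.1  46. ]
green 114 [214.3 186.3] [502.1 288.5  46. ]
green 307 [189.1 243.3] [354.1 347.   46. ]
green 69 [246. 243.] [357.4 201.7  46. ]
red 21 [389.2 187.5] [ 506.2 -162.7   65. ]
((370.6751708984375, 175.4727020263672), (73.97840881347656, 89.14515686035156), 76.37300109863281)
[318.64264 150.02603] [606.4  19.9  30. ]
[405.27838 129.02344] [ 668.  -211.2   30. ]
[422.7077  200.91937] [ 475.8 -258.2   30. ]
[336.07196 221.92197] [415.9 -29.8  30. ]
ap [404 131] [ 662.5 -207.8   30. ]
ap [422 201] [ 475.5 -256.3   30. ]
ap [337 221] [418.4 -32.2  30. ]
ap [319 151] [603.8  18.8  30. ]
blue 682 [369.4 155.7] [ 592.7 -114.9   36. ]
```

View pics/crop1.png

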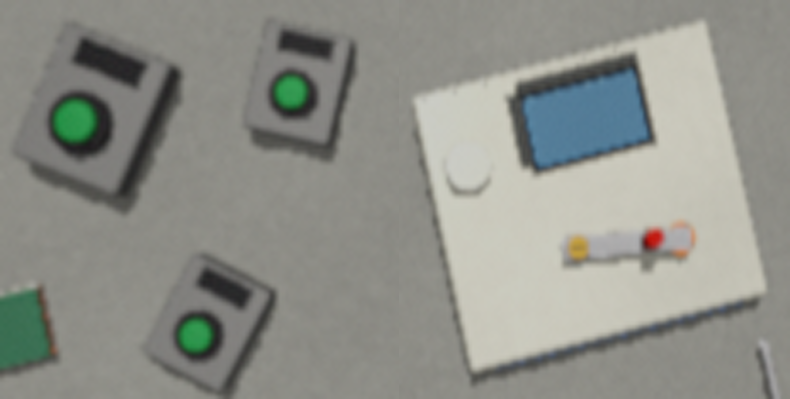

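The crop confirms that the large box at (220,184) is the one meant: its button covers 114 px, against 67–69 px on the other two. The clip's pivot is at its left end. The knob is at (389,187), 54 mm from the computed pivot, where 55 mm is expected. The swing is about -0.15. I'll look at the button from close by on the way to the clip.

```bash
cat >> h.py <<'E'
def Rt(yaw): # tool pointing down
    c,s=np.cos(yaw),np.sin(yaw); return np.array([[c,s,0],[s,-c,0],[0,0,-1]])
def rows(targets): # [(x,y,z,yaw)...] from current pose
    s=env.state(); p=np.array(s["tool_pos"]); y=s["tcp_rot"][2]
    for t in targets:
        d=Rt(y).T@(np.array(t[:3])-p); dy=(t[3]-y+np.pi)%(2*np.pi)-np.pi
        print("[%.3f,%.3f,%.3f,%.3f],"%(*(d/500),-dy/2),end="")
    print()
E
python3 -c "
from h import *
rows([(502,230,200,1.67),(502,230,50,1.67)])"
```

```text
[-0.722,-0.264,0.062,0.521],[-0.722,-0.264,0.362,0.521],
```

>>> {"api": "jog_arm", "payload": {"rows": [[-0.722,-0.264,0.062,0.521],[-0.722,-0.264,0.062,0.521],[-0.722,-0.264,0.062,0.521],[-0.722,-0.264,0.062,0.521],[-0.722,-0.264,0.062,0.521],[-0.722,-0.264,0.062,0.521],[-0.722,-0.264,0.062,0.521],[-0.722,-0.264,0.062,0.521],[-0.722,-0.264,0.062,0.521],[-0.722,-0.264,0.062,0.521],[-0.722,-0.264,0.062,0.521],[-0.722,-0.264,0.062,0.521]], "gripper": 0.3}}

```text
time_s: 1.3
tool_pos: [501.4, 230.9, 200.4]
tcp_rot: [-3.142, -0.0, 1.672]
contact_force: [0.5, 1.1, -0.4]
opening: 25.5
grip_force: 0.0
```

```bash
python3 - <<'E'
from h import *
c=imaging.get_calibration("wrist"); im=imaging.snapshot("wrist"); cv2.imwrite("pics/w1.png",im)
s=env.state(); print(s["time_s"],s["tool_pos"],s["tcp_rot"],s["opening"]); R=np.array(c["R"]);print("cam",-R.T@c["t"],R[2],proj(c,(502,288,46)),proj(c,(506,-162,65)))
np.save("c1.npy",c,allow_pickle=True)
rows([(505,-140,200,1.67)])
E
```

```text
1.35 [501.46828693 230.89674792 200.43216795] [ 3.14151593e+00 -7.21720831e-05  1.67234768e+00] 25.845983666298928
cam [491.95799424 315.01009417 343.44393151] [ 0.03248864 -0.32448655 -0.9453322 ] (np.float64(324.1732384410249), np.float64(134.3247780342959)) (np.float64(294.14935157367546), np.float64(442.9925004016429))
[-0.739,-0.068,0.001,0.001],
```

View pics/w1.png

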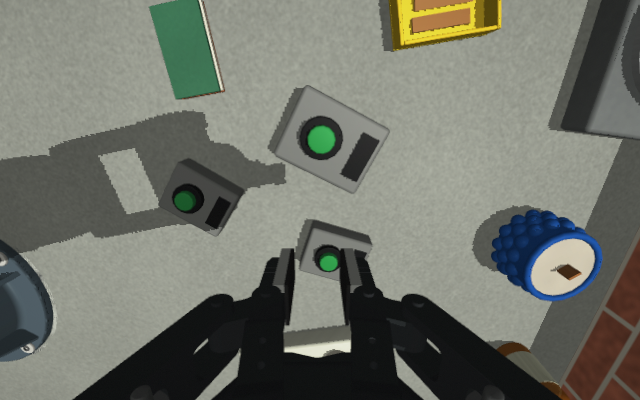

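The wrist view shows the large box with its green button at (322,139). That is within 5 px of the prediction from the top-view fix. The smaller boxes are at (200,198) and (333,248). Next I'll view the clip from just past it.

>>> {"api": "jog_arm", "payload": {"rows": [[-0.89,-0.08,0.0,0.0],[-0.89,-0.08,0.0,0.0],[-0.89,-0.08,0.0,0.0],[-0.89,-0.08,0.0,0.0],[-0.89,-0.08,0.0,0.0],[-0.89,-0.08,0.0,0.0],[-0.89,-0.08,0.0,0.0],[-0.89,-0.08,0.0,0.0],[-0.89,-0.08,0.0,0.0],[-0.89,-0.08,0.0,0.0],[-0.89,-0.08,0.0,0.0],[-0.89,-0.08,0.0,0.0]]}}

```text
time_s: 2.55
tool_pos: [506.8, -215.4, 200.3]
tcp_rot: [-3.141, -0.0, 1.672]
contact_force: [-0.2, 0.0, 0.4]
opening: 25.6
grip_force: 0.0
```

```bash
python3 - <<'E'
from h import *
c=imaging.get_calibration("wrist"); im=imaging.snapshot("wrist"); cv2.imwrite("pics/w2.png",im); np.save("c2.npy",c,allow_pickle=True)
s=env.state(); print(s["time_s"],s["tool_pos"],s["tcp_rot"])
hsv=cv2.cvtColor(im,cv2.COLOR_BGR2HSV)
def pr(m,n,z,lo=30):
    k,l,st,ce=cv2.connectedComponentsWithStats(m)
    for i in range(1,k):
        if st[i,4]>=lo: print(n,st[i],ce[i].round(1),onplane(c,*ce[i],z).round(1))
pr(cv2.inRange(hsv,(0,150,80),(6,255,255))|cv2.inRange(hsv,(174,150,80),(180,255,255)),"red",65)
pr(cv2.inRange(hsv,(7,150,120),(16,255,255)),"orange",36)
pr(cv2.inRange(hsv,(17,90,80),(32,255,255)),"brass",46.5)
pr(cv2.inRange(hsv,(95,80,50),(115,255,255)),"blue",36,500)
# button triangulation
im1=cv2.imread("pics/w1.png"); c1=np.load("c1.npy",allow_pickle=True).item(); ct=imaging.get_calibration("top")
m=cv2.inRange(cv2.cvtColor(im1,cv2.COLOR_BGR2HSV),(45,120,90),(75,255,255)); k,l,st,ce=cv2.connectedComponentsWithStats(m[80:190,290:370])
i=1+np.argmax(st[1:,4]); u=ce[i]+[290,80]; print("btn",u,st[i])
o,d=ray(c1,*u);o2,d2=ray(ct,214.3,186.3)
a=np.linalg.lstsq(np.c_[d,-d2],o2-o,rcond=None)[0]; print(o+a[0]*d,o2+a[1]*d2,onplane(c1,*u,48))
E
```

```text
2.6 [ 506.85713791 -215.26752751  200.34383615] [-3.14150864e+00 -2.21002161e-04  1.67255280e+00]
red [315 135  14  16 166] [321.4 143. ] [ 505.  -164.9   65. ]
red [544 190  55  17 102] [569.1 194.2] [ 768.3 -189.7   65. ]
red [ 103  215   78   27 1385] [140.9 228.3] [ 321.2 -273.8   65. ]
red [524 216  18  44  56] [533.  236.2] [ 746.  -240.3   65. ]
red [ 548  218   92  160 1149] [592.5 313.2] [ 861.7 -335.2   65. ]
orange [310 157   4  14  37] [312.  163.4] [ 497.9 -191.2   36. ]
orange [329 158   3  12  30] [329.8 163.5] [ 517.2 -189.4   36. ]
brass [313  74  17  19 234] [321.2  82.9] [ 499.2 -110.1   46.5]
blue [ 381   48   55  100 4626] [408.9  97.5] [ 589.3 -113.8   36. ]
blue [ 310  301   42   57 1398] [328.6 328.8] [ 541.6 -412.9   36. ]
btn [321.1141925  139.16313214] [ 18  45  28  29 613]
[499.03879087 284.48558673  61.01891839] [500.72497842 284.18984615  61.09315717] [499.36519367 283.07850148  48.        ]
```

View pics/w2.png

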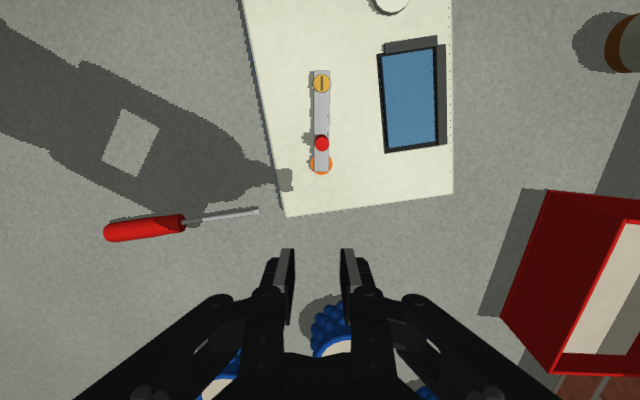

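The clip's pivot is at (321,83), the knob at (321,143) and the foot at (321,163). They lie 55 and 80 mm apart as specified, so the swing is about -0.15 and the tool yaw already lines up. I'll lower the part-open fingers (25 mm) around the knob.

```bash
python3 -c "
from h import *
rows([(504.8,-164.8,120,1.673),(504.8,-164.8,50,1.673)])"
```

```text
[0.101,0.006,0.161,-0.000],[0.101,0.006,0.301,-0.000],
```

>>> {"api": "jog_arm", "payload": {"rows": [[0.101,0.006,0.08,0],[0.101,0.006,0.16,0],[0.101,0.006,0.16,0],[0.101,0.006,0.2,0],[0.101,0.006,0.24,0],[0.101,0.006,0.27,0],[0.101,0.006,0.3,0],[0.101,0.006,0.3,0]]}}

```text
time_s: 3.4
tool_pos: [504.8, -166.2, 50.7]
tcp_rot: [-3.141, -0.0, 1.671]
contact_force: [0.3, 1.3, -0.6]
opening: 25.4
grip_force: 0.0
```

```bash
python3 - <<'E'
from h import *
im=imaging.snapshot("wrist"); cv2.imwrite("pics/w3.png",cv2.resize(im[150:400,200:440],None,fx=2,fy=2))
P=np.array([499.7,-109.9]); yw=.255-np.pi/2
def T(th): f=yw+th; return (*(P+55*np.array([np.cos(f),np.sin(f)])),50,f+np.pi)
rows([T(t) for t in np.linspace(-.05,.6,8)])
E
```

```text
[0.004,0.012,0.003,-0.052],[0.006,0.022,0.003,-0.099],[0.008,0.032,0.003,-0.145],[0.011,0.041,0.003,-0.191],[0.016,0.051,0.003,-0.238],[0.021,0.060,0.003,-0.284],[0.027,0.068,0.003,-0.331],[0.033,0.076,0.003,-0.377],
```

View pics/w3.png

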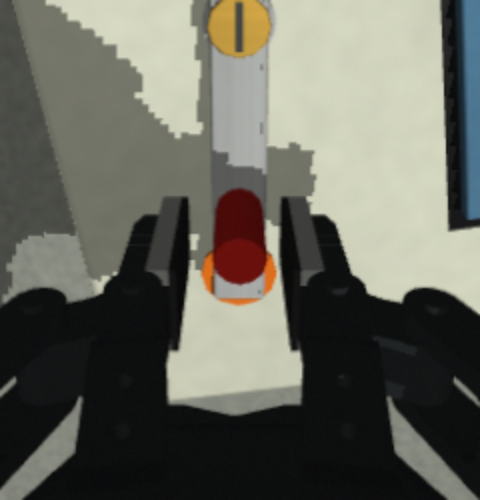

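The knob at (240,240) is centred between the fingers, clear of both. Now I'll swing it.

>>> {"api": "jog_arm", "payload": {"rows": [[0.004,0.012,0,-0.052],[0.006,0.022,0,-0.099],[0.008,0.032,0,-0.145],[0.011,0.041,0,-0.191],[0.016,0.051,0,-0.238],[0.021,0.06,0,-0.284],[0.027,0.068,0,-0.331],[0.033,0.076,0,-0.377],[0.033,0.076,0,-0.377]]}}

```text
time_s: 4.35
tool_pos: [541.9, -146.0, 52.1]
tcp_rot: [3.141, 0.002, 2.427]
contact_force: [-0.0, -0.5, 0.7]
opening: 25.4
grip_force: 0.0
```

```bash
python3 - <<'E'
from h import *
P=np.array([499.7,-109.9]); yw=.255-np.pi/2
def T(th): f=yw+th; return (*(P+55*np.array([np.cos(f),np.sin(f)])),50,f+np.pi)
rows([T(t) for t in np.linspace(.7,1.62,11)])
E
```

```text
[0.002,0.010,0.004,-0.049],[0.003,0.020,0.004,-0.095],[0.006,0.030,0.004,-0.141],[0.009,0.039,0.004,-0.187],[0.013,0.049,0.004,-0.233],[0.018,0.058,0.004,-0.279],[0.024,0.066,0.004,-0.325],[0.030,0.074,0.004,-0.371],[0.037,0.081,0.004,-0.417],[0.045,0.087,0.004,-0.463],[0.053,0.093,0.004,-0.509],
```

>>> {"api": "jog_arm", "payload": {"rows": [[0.002,0.01,0.003,-0.049],[0.003,0.02,0.003,-0.095],[0.006,0.03,0.003,-0.141],[0.009,0.039,0.003,-0.187],[0.013,0.049,0.003,-0.233],[0.018,0.058,0.003,-0.279],[0.024,0.066,0.003,-0.325],[0.03,0.074,0.003,-0.371],[0.037,0.081,0.003,-0.417],[0.045,0.087,0.003,-0.463],[0.053,0.093,0.003,-0.509],[0.053,0.093,0.003,-0.509]]}}

```text
time_s: 5.55
tool_pos: [552.0, -93.6, 50.1]
tcp_rot: [-3.141, 0.001, -2.841]
contact_force: [-0.0, 0.3, -0.9]
opening: 25.8
grip_force: 0.0
```

```bash
python3 - <<'E'
from h import *
s=env.state();print(s["tool_pos"],s["contact_force"])
im=imaging.snapshot("wrist"); cv2.imwrite("pics/w4.png",cv2.resize(im[80:400,160:480],None,fx=1.7,fy=1.7))
P=np.array([499.7,-109.9]); yw=.255-np.pi/2
def T(th): f=yw+th; return (*(P+55*np.array([np.cos(f),np.sin(f)])),50,f+np.pi)
rows([T(1.57)])
E
```

```text
[551.95515078 -93.61219887  50.13335392] [-0.03862935  0.31691291 -0.88651872]
[-0.001,-0.005,-0.000,0.022],
```

View pics/w4.png

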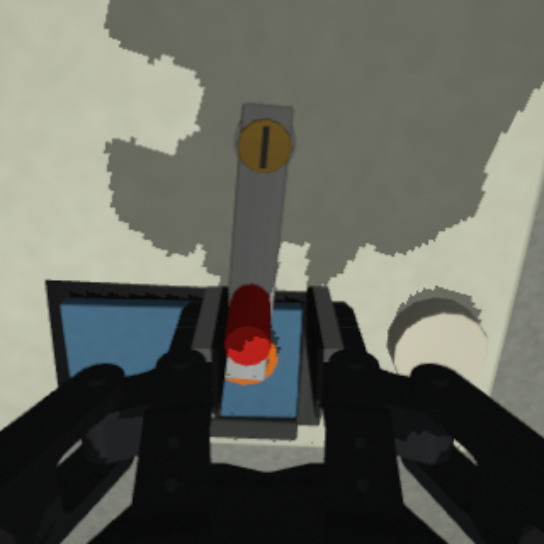

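The blade is square across the plate with the foot on it, and the knob is touching the left finger. I'll centre the fingers and lift straight up.

>>> {"api": "jog_arm", "payload": {"rows": [[0,-0.008,0,0.02],[0,-0.008,0,0.02],[0,-0.008,-0.05,0.02],[0,-0.008,-0.12,0.02],[0,-0.008,-0.22,0.02],[0,-0.008,-0.3,0.02],[0,-0.008,-0.3,0.02]]}}

```text
time_s: 6.3
tool_pos: [554.9, -97.9, 204.6]
tcp_rot: [-3.137, 0.008, -2.882]
contact_force: [0.1, -1.1, -0.1]
opening: 25.3
grip_force: 0.0
```

```bash
python3 -c "
from h import *
rows([(501,260,160,1.67),(501,225,160,1.67)])"
```

```text
[-0.080,0.719,0.089,0.866],[-0.062,0.652,0.089,0.866],
```

>>> {"api": "jog_arm", "payload": {"rows": [[-0.06,0.65,0.04,0.866],[-0.06,0.65,0.04,0.866],[-0.06,0.65,0.04,0.866],[-0.06,0.65,0.04,0.866],[-0.06,0.65,0.04,0.866],[-0.06,0.65,0.04,0.866],[-0.06,0.65,0.04,0.866],[-0.06,0.65,0.04,0.866],[-0.06,0.65,0.04,0.866],[-0.06,0.65,0.04,0.866],[-0.06,0.65,0.04,0.866],[-0.06,0.65,0.04,0.866]], "gripper": 0}}

```text
time_s: 7.5
tool_pos: [497.4, 224.4, 178.4]
tcp_rot: [-3.141, 0.0, 1.687]
contact_force: [0.3, 0.4, -0.9]
opening: 0.0
grip_force: 0.0
```

>>> {"api": "jog_arm", "payload": {"rows": [[0,0,0.06,0],[0,0,0.06,0],[0,0,0.06,0]]}}

```text
time_s: 7.8
tool_pos: [497.3, 224.3, 148.7]
tcp_rot: [-3.14, 0.0, 1.695]
contact_force: [-0.4, 0.7, 0.4]
opening: -0.3
grip_force: 0.0
```

```bash
cat > b.py <<'E'
from h import *
def btn(im,c,X):
    u0=np.array(proj(c,X)); m=cv2.inRange(cv2.cvtColor(im,cv2.COLOR_BGR2HSV),(45,120,70),(75,255,255))
    k,l,st,ce=cv2.connectedComponentsWithStats(m); i=1+np.argmin([np.linalg.norm(e-u0)+1e4*(a<100) for e,a in zip(ce[1:],st[1:,4])])
    cn=max(cv2.findContours((l==i).astype(np.uint8),0,1)[0],key=len); e=cv2.fitEllipse(cn); return ce[i],st[i],e
c=imaging.get_calibration("wrist"); im=imaging.snapshot("wrist"); cv2.imwrite("pics/w5.png",im)
ce,st,e=btn(im,c,(500,285,48)); print(ce,st,e,[onplane(c,*ce,z).round(1) for z in (44,48,52,56)])
c1=np.load("c1.npy",allow_pickle=True).item(); ce1,_,e1=btn(cv2.imread("pics/w1.png"),c1,(500,285,48)); print(ce1,e1)
o,d=ray(c,*ce);o2,d2=ray(c1,*ce1); a=np.linalg.lstsq(np.c_[d,-d2],o2-o,rcond=None)[0]; print(o+a[0]*d,o2+a[1]*d2)
print([np.ptp([onplane(c,ce[0]+s*e[1][0]/2,ce[1],z)[0] for s in(-1,1)]) for z in (44,52)])
ct=imaging.get_calibration("top");t=imaging.snapshot("top");cv2.imwrite("pics/top1.png",t);print([onplane(ct,214.3,186.3,z).round(1) for z in (44,48,52,56)])
print(env.state()["tool_pos"],env.state()["tcp_rot"])
E
python3 b.py
```

```text
[329.80147835 138.78458289] [313 122  35  35 947] ((329.7994689941406, 138.7968292236328), (33.451805114746094, 34.2638053894043), 29.581247329711914) [array([500. , 282.7,  44. ]), array([499.8, 283.1,  48. ]), array([499.6, 283.5,  52. ]), array([499.3, 284. ,  56. ])]
[321.2476489  139.20846395] ((321.2548828125, 139.20518493652344), (27.16468048095703, 28.07684326171875), 15.250625610351562)
[499.26214951 284.08512035  57.25396023] [499.2684155  284.04874955  57.2580551 ]
[np.float64(28.27442066717532), np.float64(27.36137847221414)]
[array([502.4, 289.2,  44. ]), array([502., 288.,  48.]), array([501.6, 286.8,  52. ]), array([501.2, 285.7,  56. ])]
[498.03328832 224.5317077  149.70437044] [ 3.14064331e+00 -2.44739546e-04  1.69497432e+00]
```

```bash
python3 - <<'E'
from h import *
im=cv2.imread("pics/top1.png");c=imaging.get_calibration("top");hsv=cv2.cvtColor(im,cv2.COLOR_BGR2HSV)
r=cv2.inRange(hsv,(0,120,80),(9,255,255))|cv2.inRange(hsv,(172,120,80),(180,255,255))
r[:125]=0;r[230:]=0;r[:,:325]=0;r[:,415:]=0
k,l,st,ce=cv2.connectedComponentsWithStats(r)
for i in range(1,k):
    X=onplane(c,*ce[i],65);d=X[:2]-[499.7,-109.9];print(st[i,4],ce[i],X,"r",np.hypot(*d),"swing",np.arctan2(d[1],d[0])-.255+np.pi/2)
rows([(500,284,75,1.695),(500,284,62,1.695),(500,284,42,1.695)])
E
```

```text
22 [364.04545455 168.40909091] [554.0605771  -97.79722432  65.        ] r 55.69155700913291 swing 1.5348622473033198
[0.118,0.019,0.149,-0.000],[0.118,0.019,0.175,-0.000],[0.118,0.019,0.215,-0.000],
```

The clip is holding at a swing of about 1.53. Next I'll come down over the button.

>>> {"api": "jog_arm", "payload": {"rows": [[0.118,0.019,0.05,0],[0.118,0.019,0.12,0],[0.118,0.019,0.15,0],[0.118,0.019,0.168,0],[0.118,0.019,0.168,0],[0.118,0.019,0.168,0]]}}

```text
time_s: 8.5
tool_pos: [500.6, 283.7, 66.2]
tcp_rot: [3.14, -0.0, 1.694]
contact_force: [0.6, 0.2, 0.2]
opening: -0.0
grip_force: 0.0
```

>>> {"api": "jog_arm", "payload": {"rows": [[0,0,0.004,0],[0,0,0.008,0],[0,0,0.012,0],[0,0,0.016,0],[0,0,0.02,0],[0,0,0.02,0]]}}

```text
time_s: 9.1
tool_pos: [500.4, 284.2, 55.9]
tcp_rot: [3.14, -0.0, 1.695]
contact_force: [-0.5, -3.8, 15.3]
opening: 0.2
grip_force: 6.9
```

>>> {"api": "jog_arm", "payload": {"rows": [[0,0,0.001,0],[0,0,0.001,0],[0,0,0.001,0]]}}

```text
time_s: 9.4
tool_pos: [500.4, 284.2, 55.8]
tcp_rot: [3.14, -0.0, 1.695]
contact_force: [-3.2, -5.3, 20.4]
opening: 0.2
grip_force: 9.7
```

```bash
python3 - <<'E'
from h import *
im=imaging.snapshot("scene");c=imaging.get_calibration("scene");u,v=map(int,proj(c,(500,284,50)))
w=imaging.snapshot("wrist")[100:260,240:420]
a=cv2.resize(im[v-32:v+32,u-36:u+36],None,fx=5.5,fy=5.5,interpolation=cv2.INTER_CUBIC);b=cv2.resize(w,(396,352))
cv2.imwrite("pics/p6.png",np.hstack([a,b])); print(env.state()["contact_force"],env.state()["tool_pos"])
E
```

```text
[-3.03008609 -4.30116206 20.53474531] [500.41941341 284.16838744  55.80410598]
```

View pics/p6.png

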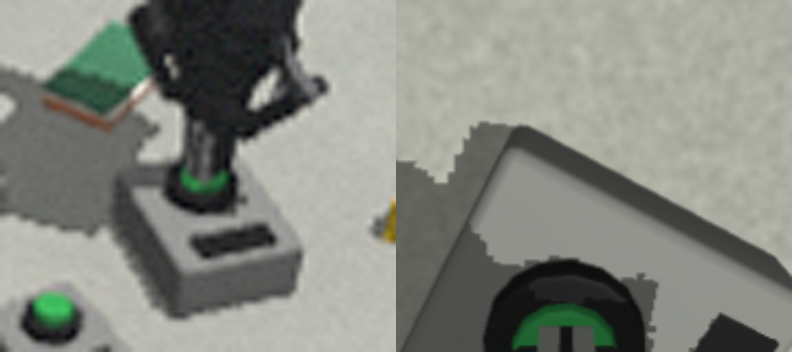

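The fingers sit on the green cap inside the black ring. The force reached 20 N with only 0.1 mm of extra travel, so the button is bottomed (5 N holds it down). I'll lift off and return to the clip.

>>> {"api": "jog_arm", "payload": {"rows": [[0,0,-0.01,0],[0,0,-0.05,0],[0,0,-0.13,0],[0,0,-0.22,0],[0,0,-0.3,0],[0,0,-0.3,0]]}}

```text
time_s: 10.1
tool_pos: [501.6, 285.2, 209.4]
tcp_rot: [3.134, -0.003, 1.695]
contact_force: [0.4, -0.6, -1.1]
opening: -0.1
grip_force: 0.0
```

```bash
python3 -c "
from h import *
rows([(553.5,-98.2,204,3.356)])"
```

```text
[-0.774,0.008,0.011,-0.830],
```

>>> {"api": "jog_arm", "payload": {"rows": [[-0.774,0.008,0,-0.83],[-0.774,0.008,0,-0.83],[-0.774,0.008,0,-0.83],[-0.774,0.008,0,-0.83],[-0.774,0.008,0,-0.83],[-0.774,0.008,0,-0.83],[-0.774,0.008,0,-0.83],[-0.774,0.008,0,-0.83],[-0.774,0.008,0,-0.83],[-0.774,0.008,0,-0.83],[-0.774,0.008,0,-0.83],[-0.774,0.008,0,-0.83]], "gripper": 0.3}}

```text
time_s: 11.3
tool_pos: [551.2, -99.4, 203.2]
tcp_rot: [3.141, -0.001, -2.923]
contact_force: [1.0, 0.4, -0.3]
opening: 25.9
grip_force: 0.0
```

>>> {"api": "jog_arm", "payload": {"rows": [[0,0,0,0],[0,0,0,0],[0,0,0,0]]}}

```text
time_s: 11.6
tool_pos: [551.5, -99.2, 203.9]
tcp_rot: [3.141, -0.0, -2.931]
contact_force: [0.5, -0.8, -0.8]
opening: 26.0
grip_force: 0.0
```

```bash
python3 - <<'E'
from h import *
c=imaging.get_calibration("wrist");im=imaging.snapshot("wrist");cv2.imwrite("pics/w7.png",im);s=env.state();print(s["tool_pos"],s["tcp_rot"],s["opening"])
hsv=cv2.cvtColor(im,cv2.COLOR_BGR2HSV)
r=cv2.inRange(hsv,(0,150,60),(6,255,255))|cv2.inRange(hsv,(174,150,60),(180,255,255))
k,l,st,ce=cv2.connectedComponentsWithStats(r); print("exp",proj(c,(553.5,-98.2,68)))
for i in range(1,k):
    if st[i,4]>40: print(st[i],ce[i],onplane(c,*ce[i],66))
rows([(553.5,-98.2,100,3.356),(553.5,-98.2,51,3.356)])
E
```

```text
[551.59226099 -99.26431643 204.07444903] [ 3.14139037e+00 -2.88348582e-04 -2.93005995e+00] 25.811417650703124
exp (np.float64(316.9037120847651), np.float64(195.4219208121553))
[310 184  14  18 189] [316.45502646 192.47089947] [551.1052005  -99.18192513  66.        ]
[  23  297  161  103 7085] [ 94.11785462 336.2952717 ] [ 798.22066986 -337.67341861   66.        ]
[197 386  13  14  73] [203.56164384 394.61643836] [ 869.80192342 -191.37635685   66.        ]
[-0.004,0.001,0.208,-0.001],[-0.004,0.001,0.306,-0.001],
```

>>> {"api": "jog_arm", "payload": {"rows": [[-0.002,0,0.08,0],[-0.002,0,0.16,0],[-0.002,0,0.2,0],[-0.002,0,0.23,0],[-0.002,0,0.26,0],[-0.002,0,0.285,0],[-0.002,0,0.304,0],[-0.002,0,0.304,0]]}}

```text
time_s: 12.45
tool_pos: [552.1, -99.0, 51.2]
tcp_rot: [3.141, -0.001, -2.928]
contact_force: [0.9, 0.3, 0.1]
opening: 25.2
grip_force: 0.0
```

```bash
python3 - <<'E'
from h import *
s=env.state();print(s["tool_pos"],s["contact_force"])
P=np.array([499.7,-109.9]); yw=.255-np.pi/2
def T(th): f=yw+th; return (*(P+55*np.array([np.cos(f),np.sin(f)])),51,f+np.pi)
rows([T(t) for t in np.linspace(1.45,.6,11)])
E
```

```text
[552.14307491 -99.04572725  51.23475691] [0.87259497 0.30125793 0.07151526]
[-0.003,-0.008,0.000,0.039],[-0.001,-0.017,0.000,0.082],[0.000,-0.026,0.000,0.124],[0.003,-0.035,0.000,0.167],[0.007,-0.044,0.000,0.209],[0.011,-0.052,0.000,0.252],[0.016,-0.060,0.000,0.294],[0.021,-0.068,0.000,0.337],[0.027,-0.075,0.000,0.379],[0.034,-0.081,0.000,0.422],[0.041,-0.087,0.000,0.464],
```

>>> {"api": "jog_arm", "payload": {"rows": [[-0.003,-0.008,0,0.039],[-0.001,-0.017,0,0.082],[0,-0.026,0,0.124],[0.003,-0.035,0,0.167],[0.007,-0.044,0,0.209],[0.011,-0.052,0,0.252],[0.016,-0.06,0,0.294],[0.021,-0.068,0,0.337],[0.027,-0.075,0,0.379],[0.034,-0.081,0,0.422],[0.041,-0.087,0,0.464],[0.041,-0.087,0,0.464]]}}

```text
time_s: 13.65
tool_pos: [542.1, -146.4, 53.0]
tcp_rot: [3.141, 0.001, 2.425]
contact_force: [-0.0, -0.9, -0.1]
opening: 25.4
grip_force: 0.0
```

```bash
python3 - <<'E'
from h import *
P=np.array([499.7,-109.9]); yw=.255-np.pi/2
def T(th): f=yw+th; return (*(P+55*np.array([np.cos(f),np.sin(f)])),51,f+np.pi)
rows([T(t) for t in np.linspace(.52,-.12,9)])
E
```

```text
[0.002,-0.009,0.004,0.040],[0.003,-0.018,0.004,0.080],[0.005,-0.027,0.004,0.120],[0.007,-0.035,0.004,0.160],[0.011,-0.043,0.004,0.200],[0.014,-0.051,0.004,0.240],[0.019,-0.059,0.004,0.280],[0.024,-0.066,0.004,0.320],[0.029,-0.073,0.004,0.360],
```

Continue to the parked side, centre the fingers on the knob, then lift.

>>> {"api": "jog_arm", "payload": {"rows": [[0.002,-0.009,0.002,0.04],[0.003,-0.018,0.002,0.08],[0.005,-0.027,0.002,0.12],[0.007,-0.035,0.002,0.16],[0.011,-0.043,0.002,0.2],[0.014,-0.051,0.002,0.24],[0.019,-0.059,0.002,0.28],[0.024,-0.066,0.002,0.32],[0.029,-0.073,0.002,0.36],[0.029,-0.073,0.002,0.36]]}}

```text
time_s: 14.65
tool_pos: [507.1, -164.2, 51.8]
tcp_rot: [3.141, 0.0, 1.708]
contact_force: [0.4, -0.9, 0.0]
opening: 25.3
grip_force: 0.0
```

>>> {"api": "jog_arm", "payload": {"rows": [[0,0.009,0,0],[0,0.009,0,0],[0,0.009,-0.05,0],[0,0.009,-0.12,0],[0,0.009,-0.2,0],[-0.15,0.009,-0.3,0],[-0.15,0.009,-0.3,0],[-0.15,0.009,-0.3,0]]}}

```text
time_s: 15.45
tool_pos: [523.3, -241.5, 204.6]
tcp_rot: [3.137, 0.004, 1.707]
contact_force: [0.0, 0.3, -0.7]
opening: 25.7
grip_force: 0.0
```

```bash
python3 - <<'E'
from h import *
s=env.state();print(s["time_s"],s["tool_pos"],s["contact_force"])
w=imaging.snapshot("wrist"); t=imaging.snapshot("top"); t0=cv2.imread("pics/top0.png")
f=np.vstack([cv2.resize(w,(480,300)),cv2.resize(t,(480,300))]);cv2.imwrite("pics/f8.png",f)
c=imaging.get_calibration("top")
for im in (t0,t):
    d=cv2.inRange(cv2.cvtColor(im,cv2.COLOR_BGR2HSV),(95,80,50),(115,255,255)); d[:125]=0;d[230:]=0;d[:,:315]=0;d[:,430:]=0
    k,l,st,ce=cv2.connectedComponentsWithStats(d); i=1+np.argmax(st[1:,4]); print(st[i],onplane(c,*ce[i],36))
E
```

```text
15.45 [ 523.25109287 -241.47234538  204.62403387] [ 0.04913664  0.31833661 -0.66663379]
[351 143  38  26 682] [ 592.70987601 -114.93493486   36.        ]
[351 143  38  26 679] [ 593.13025554 -113.89955904   36.        ]
```

View pics/f8.png

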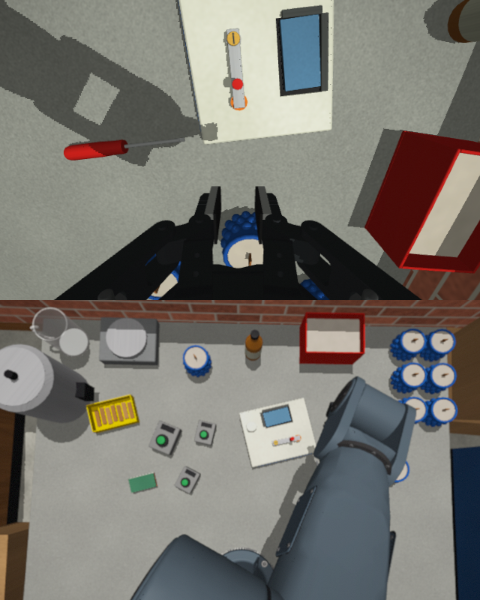

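The clip is parked clear at about swing 0. The plate's bounding box hasn't changed, and the visible bystanders are where they were. I'm handing the job in.

```bash
python3 -c "
from cell import env
print(env.job_done())"
```

```text
the job is handed in; nothing more can be done
None
```

I swung the clip square onto the plate, pressed the green button fully down while the plate was clipped, swung the clip back clear, and handed the job in at about 15.5 s; the plate's outline in the top view was unchanged.

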